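Park the teal flux bottle in the free bench holder

ROBOT

A 7-joint arm with a two-finger parallel gripper is mounted at the origin on the work surface. World frame = base frame: x ahead of the robot, y to its left, z up, the work surface at z = 0. Lengths are in m, angles in rad, forces in N, time in s.
With the tool pointing down it reaches from about 0.4 to 0.85 m from the base axis. Payload 4.5 kg.
Tool frame: the origin (TCP) lies midway between the tips of the shut fingers; the grasp point (between the pads) lies 19 mm behind it; x points along the fingers, y is the direction in which the jaws open and shut, and the axes are right-handed (so a half turn about x gives the same grasp; the last joint's range is limited). The gripper opens to 88 mm and grips with 3 to 60 N. Pads are 18 mm wide; open, the fingers measure 123 mm over their backs; the gripper's body (75 mm by 187 mm) begins 45 mm behind the grasp point.
Start: joints at [1.172, 0.689, -0.195, 1.565, 0.157, 0.902, -0.215], TCP at [0.262, -0.567, 0.239] pointing down, gripper open.
Joint ranges: [-3.01, 3.01], [-0.46, 2.08], [-1.47, 1.51], [0.13, 2.56], [-1, 4.14], [0.04, 2.09], [-2.66, 2.66]. Speed limits (rad/s): [2.57, 2.57, 3.14, 3.14, 3.14, 3.14, 3.14].

INTERFACE

Orientations are given as a unit quaternion [x, y, z, w].
In Python, from plant import r gives the robot as it stands.
- The arm moves only by the tool arm_command, never from a script. Its argument "plan" is a list of rows, each a list of 5 numbers: the finger opening in m, from 0 to 0.0881, then the shift along the tool's x, y, z in m, then the turn about the tool's x in rad. In form: [[grip, dx, dy, dz, roll], ...]. A call has 1 to 12 rows; each row shifts and turns the commanded pose from where the row before left it, along the tool's axes as they then stand; what a row does not reach is not made up. A row lasts 1/8 s, in which the tool goes at most 62.5 mm and 10.7 degrees, less where a joint would pass 70% of its speed; a pose out of reach is approached as far as the arm can. A call is refused whole if a number of a shift passes 0.0625 or a number of a turn 0.188, either way. A call with a gripper value outside its range is refused whole. The fingers move at their own pace and stop on an object; "force" is the grip in N (left out, the last holds). Time passes only in rows, so rows that do not move let the fingers close. It gives the time, the measured TCP pose, the force and the opening at its end, in the units of the state.
- r.get_state(): the state, without advancing time (a new reading comes with each control period).
- r.snapshot(name): name is "scene" or "top" or "wrist"; returns (picture, depth): 480x640x3 uint8, red, green, blue; 480x640 float32, m along the optical axis (not along the pixel's ray), 0 where there is no reading.
- r.calibration(name): a dict with "fx", "fy", "cx", "cy" (pixels), "eye" and "orientation" of the camera in the world; the wrist camera has in their place "mount" (4x4, takes a point from camera to tool coordinates, whose origin is the TCP and whose axes are the tool frame's). Camera axes: x right, y down, z forward; pixel columns grow to the right and rows downward; lengths in m; the calibration is good to about 2 mm. A picture is of the moment at which its call begins: read the wrist's pose just before it. calibration takes no time and is no camera call.
- r.finish_job(): hands the job in, once; it reports no verdict.
The state is a dict: "clock": time; "q": joint angles; "qd": joint speeds; "joint_torque": joint torques, N m; "tool_pos": TCP position; "eef_rot": TCP orientation; "contact_force": force on the tool from outside, world axes, zero at the start; "moment": the same for the moment, N m; "opening": opening from 0.0 (shut) to 1.0 (fully open).
Only numpy, scipy, OpenCV 4.12 (cv2) and the standard library are available. Lean on these libraries where they do the work, as an engineer would, in place of code of your own. Each camera call takes 0.05 s, during which the arm holds its last target.

TASK

Pick up the teal dispenser bottle and lower it upright into the empty round black holder with the yellow rim, letting go only once it is down inside the well, so that it stands upright on the holder's floor. Leave the white bottle, and the amber bottle in its own holder, where they are.

Things in the scene. Friction and masses are not known exactly. Their poses are not given: they have to be found in the camera images.
- teal_bottle: Teal dispenser bottle with a pale green pointed nozzle, closed and rigid, about 0.08 to 0.15 kg, standing upright and loose on the blue bench. Straight round body 40 mm in diameter from the foot to 80 mm up (grip it across this), then a shoulder and a nozzle 19 mm or less across; 108 mm tall in all. Origin: centre of the underside; z up along the bottle's axis. It looks the same from all sides.
- free_holder: The empty holder: a round black cup with a yellow rim, fixed to the bench. Outside 74 mm in diameter, 38 mm tall; its round well is 62 mm across, open at the top, with a flat floor 5 mm above the bench (33 mm deep). Origin: centre of the underside, on the bench; z up along the well's axis. An identical holder nearby already has the amber bottle in it.
- white_bottle: White dispenser bottle with a red nozzle, same shape and size as the teal one, standing loose on the bench. It is to be left alone. Origin: centre of the underside; z up.
- amber_bottle: Amber-brown dispenser bottle with a black nozzle, same shape and size as the teal one, standing loose in a second, identical fixed holder (its foot is 5 mm above the bench, on that holder's axis within 4 mm). It is to be left alone. Origin: centre of the underside; z up. Everything else lying on the bench around and between the bottles and holders is less than 45 mm tall.
There are look-alikes about, which are no part of the job. What is meant by the teal_bottle is not pink, and is the smaller of those in its own colour.

How it is judged:
On the way, in this order (a step that is already met when the one before it is completed fails the run):
1. the teal bottle is lifted clear of the bench (height (world z) of teal_bottle above 0.045 m), for 0.1 s.
2. the teal bottle is lowered into the empty holder's well while still held: its foot is below the rim, less than 28 mm above the floor (horizontal distance between teal_bottle and free_holder below 0.016 m and z of teal_bottle in the frame of free_holder below 0.033 m and contact force between the fingers and teal_bottle above 0.3 N), for 0.1 s.
At the end, for the whole second after the job is handed in: The teal bottle stands at rest on the floor of the holder that was empty (foot within 5 mm of the floor, within 16 mm of the holder's axis, within 10 degrees of upright), and the white and amber bottles stand upright (10 degrees) within 30 mm of where they began (horizontal distance between teal_bottle and free_holder below 0.016 m and z of teal_bottle in the frame of free_holder below 0.01 m and angle between each of teal_bottle, white_bottle, amber_bottle's own z axis and vertical below 0.175 rad and linear speed of teal_bottle below 0.02 m/s and distance of each of white_bottle, amber_bottle from where it was at the start of the episode below 0.03 m); the robot touches nothing.
It fails at once if the white bottle is displaced by more than 40 mm or tipped (distance of white_bottle from where it was at the start of the episode above 0.04 m or angle between white_bottle's own z axis and vertical above 0.4 rad).
It fails at once if the amber bottle is displaced by more than 40 mm or tipped (distance of amber_bottle from where it was at the start of the episode above 0.04 m or angle between amber_bottle's own z axis and vertical above 0.4 rad).
It also fails if it takes over 43 s, if anything falls off the work surface, if the arm or the gripper's body presses on something with over 40 N, if the wrist force passes 120 N, or if a joint passes its speed limit or range.

## Working session

There is one attempt and no reset: what is moved stays moved. The work goes in short steps, Python scripts to look and compute and a tool call to move; the robot and the scene stay as the last step left them, time stands still between calls to the robot, and variables do not carry over. Pictures are saved under pics/ and viewed, and the job is handed in when it is done.

Besides the shell and the picture viewer there is one more tool, called in YAML: its name, and indented under it one key for each argument. arm_command: Moves the arm, as the interface text tells. Its arguments: {"type":"object","properties":{"plan":{"type":"array","items":{"type":"array","items":{"type":"number"}}},"force":{"type":"number"}},"required":["plan"]}

```bash
mkdir -p pics; ls; python3 - <<'E'
from plant import r
import cv2,numpy as np
s=r.get_state();print(s)
for n in ("scene","top"):
    p,d=r.snapshot(n);cv2.imwrite(f"pics/{n}0.png",p[:,:,::-1]);np.save(f"pics/{n}0d.npy",d);print(n,r.calibration(n))
print(r.calibration("wrist"))
E
```

```text
pics
{'clock': 0.0, 'q': array([ 1.1717655 ,  0.68996944, -0.19450197,  1.56636192,  0.15728131,
        0.90249017, -0.21507898]), 'qd': array([ 1.08181022e-03, -4.46087672e-04,  9.11587482e-04,  8.08889658e-04,
        3.62940233e-05,  1.41308025e-03,  5.58241871e-04]), 'joint_torque': array([ 5.53129485e-04, -5.27567196e+01, -1.26675155e+00, -1.53429329e+01,
       -5.26884897e-02,  6.63455750e-03,  1.56305373e-04]), 'tool_pos': array([ 0.26183542, -0.56680377,  0.23791403]), 'eef_rot': array([-0.69042198, -0.15249108,  0.69078908, -0.15124284]), 'contact_force': array([ 0.19662292, -0.48278345,  0.55851066]), 'moment': array([0.00888853, 0.01392089, 0.04148382]), 'opening': 0.9969834337892105}
scene {'fx': 592.6848874757437, 'fy': 592.6848874757437, 'cx': 329.913154044946, 'cy': 231.33830054035707, 'eye': array([ 1.16824157, -0.5062226 ,  1.00996085]), 'orientation': array([ 0.83407614,  0.43775645, -0.15241711, -0.2990908 ])}
top {'fx': 468.99060413534016, 'fy': 468.99060413534016, 'cx': 321.32359230138, 'cy': 234.22503056059665, 'eye': array([ 0.43146339, -0.00654609,  0.84369257]), 'orientation': array([-0.7056408 ,  0.706657  , -0.04974275,  0.0152515 ])}
{'fx': 334.09795774100013, 'fy': 334.09795774100013, 'cx': 323.0661457016912, 'cy': 237.22116876222427, 'mount': array([[-6.36901387e-04, -2.66040576e-01,  9.63961621e-01,
        -1.46113190e-01],
       [ 9.99998460e-01, -1.74596442e-03,  1.78848435e-04,
        -2.42843844e-04],
       [ 1.63546175e-03,  9.63960250e-01,  2.66041278e-01,
        -6.85866335e-02],
       [ 0.00000000e+00,  0.00000000e+00,  0.00000000e+00,
         1.00000000e+00]])}
```

View pics/scene0.png

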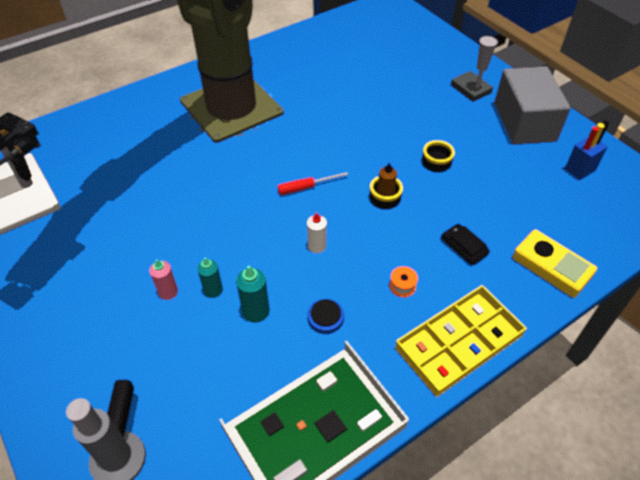

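View pics/top0.png

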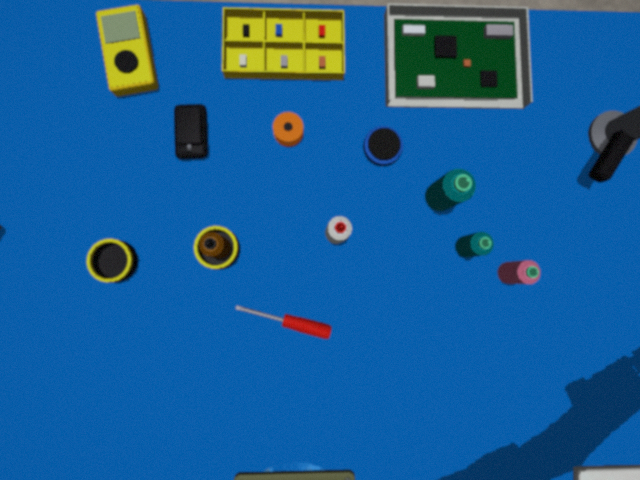

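The top view has three candidates: pink (526,272), small teal (481,243) and large teal (457,188). The small teal one fits, as it is not pink and is the smaller of the two teals. There are two possible empty cups: the yellow rim at (111,260) and the blue rim at (383,145). The yellow one is the holder meant. I'll confirm with a crop and measure.

```bash
cat > h.py <<'E'
import numpy as np,cv2
from scipy.spatial.transform import Rotation as R
from plant import r
def pts(n,d,T=None):
    c=r.calibration(n);v,u=np.mgrid[:480,:640]
    P=np.stack([(u-c['cx'])/c['fx']*d,(v-c['cy'])/c['fy']*d,d],-1)
    if n=='wrist':
        P=P@c['mount'][:3,:3].T+c['mount'][:3,3]
        return P@R.from_quat(T['eef_rot']).as_matrix().T+T['tool_pos']
    return P@R.from_quat(c['orientation']).as_matrix().T+c['eye']
def circ(xy):
    A=np.c_[2*xy,np.ones(len(xy))];s=np.linalg.lstsq(A,(xy**2).sum(1),rcond=None)[0]
    return s[:2],np.sqrt(s[2]+s[0]**2+s[1]**2)
E
python3 - <<'E'
from h import *
for n,objs in (("top",dict(teal=(481,243),pink=(526,272),big=(457,188),white=(340,229),amber=(215,247),free=(111,260))),("scene",dict(teal=(209,275),pink=(163,280),big=(253,293),white=(317,233),amber=(386,188),free=(438,155)))):
    d=np.load(f"pics/{n}0d.npy");P=pts(n,d)
    for k,(u,v) in objs.items():
        w=P[v-45:v+45,max(u-45,0):u+45].reshape(-1,3);
        c=P[v,u]
        m=(w[:,2]>0.012)&(w[:,2]<.3)&(np.hypot(*(w[:,:2]-c[:2]).T)<.06)
        q=w[m];print(n,k,"centre px",c.round(3),"zmax",q[:,2].max().round(3),"bbox",q.min(0).round(3),q.max(0).round(3))
        if 1:
            for lo,hi in ((.03,.045),(.07,.085)):
                t=q[(q[:,2]>lo)&(q[:,2]<hi)]
                if len(t)>12: print("   ",lo,len(t),circ(t[:,:2]))
p=cv2.imread("pics/scene0.png");q=cv2.imread("pics/top0.png")
cv2.imwrite("pics/crop0.png",np.hstack([cv2.resize(p[230:340,130:290],(480,330)),cv2.resize(q[150:300,420:560],(308,330))]))
E
```

```text
top teal centre px [ 0.486 -0.304  0.095] zmax 0.112 bbox [ 0.467 -0.33   0.013] [ 0.506 -0.29   0.112]
    0.03 69 (array([ 0.48674283, -0.31037733]), np.float64(0.0194192398798348))
    0.07 225 (array([ 0.48676934, -0.31011486]), np.float64(0.01774385515333544))
top pink centre px [ 0.439 -0.378  0.092] zmax 0.11 bbox [ 0.42  -0.407  0.012] [ 0.459 -0.367  0.11 ]
    0.03 79 (array([ 0.43917169, -0.38772233]), np.float64(0.019586457118478645))
    0.07 220 (array([ 0.43911192, -0.38720211]), np.float64(0.017885554150699))
top big centre px [ 0.571 -0.255  0.128] zmax 0.152 bbox [ 0.551 -0.292  0.012] [ 0.605 -0.237  0.152]
    0.03 84 (array([ 0.57897154, -0.26504933]), np.float64(0.027413137831998044))
    0.07 92 (array([ 0.57893754, -0.26463492]), np.float64(0.027166635310992206))
top white centre px [ 0.508 -0.073  0.104] zmax 0.112 bbox [ 0.492 -0.093  0.013] [ 0.53  -0.054  0.112]
    0.03 23 (array([ 0.51184443, -0.07387492]), np.float64(0.01967719699778551))
    0.07 178 (array([ 0.51181231, -0.07391715]), np.float64(0.017760521194066195))
top amber centre px [0.48  0.125 
[... 1211 characters left out ...]
white centre px [ 0.529 -0.086  0.068] zmax 0.11 bbox [ 0.494 -0.099  0.012] [ 0.534 -0.057  0.11 ]
    0.03 86 (array([ 0.51344102, -0.07777632]), np.float64(0.018514500136225468))
    0.07 161 (array([ 0.51391231, -0.07800712]), np.float64(0.01656874634925233))
scene amber centre px [0.498 0.119 0.052] zmax 0.114 bbox [0.448 0.092 0.012] [0.523 0.167 0.114]
    0.03 297 (array([0.48467885, 0.13057282]), np.float64(0.031284742323983844))
    0.07 101 (array([0.48623498, 0.128757  ]), np.float64(0.018529225694378825))
scene free centre px [0.447 0.328 0.001] zmax 0.044 bbox [0.426 0.269 0.012] [0.501 0.346 0.044]
    0.03 247 (array([0.46258148, 0.30731169]), np.float64(0.03357764283980976))
```

View pics/crop0.png

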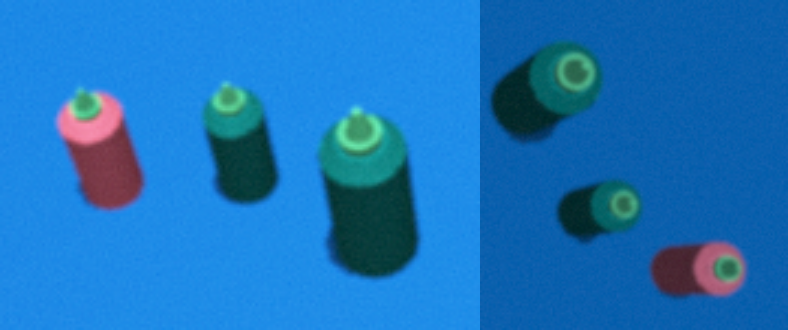

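Confirmed: the small teal bottle is at about (0.487,-0.312), 110 mm tall and 40 mm wide. The large teal is 150 mm tall, so it is out. The yellow-rimmed holder is at about (0.462,0.309). Next I plan the approach, with the jaw axis perpendicular to the line between the neighbours.

```bash
cat >> h.py <<'E'
def go(target,yaw=None):
    s=r.get_state();M=R.from_quat(s['eef_rot']).as_matrix()
    d=np.array(target)-s['tool_pos']
    print("t",round(s['clock'],2),"pos",s['tool_pos'].round(4),"tool x",M[:,0].round(3),"y",M[:,1].round(3),"z",M[:,2].round(3),"q",s['q'].round(2),"open",round(s['opening'],3),"F",s['contact_force'].round(1))
    print("yaw of tool y deg",np.degrees(np.arctan2(M[1,1],M[0,1])).round(2)," shift in tool axes",(M.T@d).round(4),"roll to x-down: positive roll turns y about",M[:,0].round(1))
E
python3 -c "
from h import *
go([.4875,-.312,.21])"
```

```text
t 0.1 pos [ 0.2619 -0.5669  0.238 ] tool x [-0.001  0.001 -1.   ] y [ 0.419 -0.908 -0.002] z [-0.908 -0.419  0.   ] q [ 1.17  0.69 -0.19  1.57  0.16  0.9  -0.22] open 0.999 F [-1.   0.5  0.7]
yaw of tool y deg -65.2  shift in tool axes [ 0.0282 -0.1367 -0.3118] roll to x-down: positive roll turns y about [-0.  0. -1.]
```

arm_command:
  plan:
    - [0.088,0.002,-0.017,-0.039,0]
    - [0.088,0.002,-0.017,-0.039,0]
    - [0.088,0.002,-0.017,-0.039,0]
    - [0.088,0.002,-0.017,-0.039,0]
    - [0.088,0.002,-0.017,-0.039,0]
    - [0.088,0.002,-0.017,-0.039,0]
    - [0.088,0.002,-0.017,-0.039,0]
    - [0.088,0.002,-0.017,-0.039,0]
    - [0.088,0,0,0,-0.14]
    - [0.088,0,0,0,-0.14]
    - [0.088,0,0,0,-0.14]
    - [0.088,0,0,0,-0.14]

```text
clock: 1.6
tool_pos: [0.488, -0.3129, 0.2223]
eef_rot: [-0.621, -0.339, 0.621, -0.338]
contact_force: [0.0, 0.5, 0.4]
opening: 0.999
```

```bash
python3 - <<'E'
from h import *
go([.4875,-.312,.21])
s=r.get_state();p,d=r.snapshot("wrist")
cv2.imwrite("pics/w1.png",p[:,:,::-1])
P=pts("wrist",d,s);np.save("pics/w1P.npy",P)
m=(np.hypot(P[...,0]-.4875,P[...,1]+.312)<.035)&(P[...,2]>.012)&(P[...,2]<.125)
q=P[m];print(len(q),q.min(0).round(3),q.max(0).round(3))
for lo,hi in ((.02,.04),(.04,.06),(.06,.076),(.095,.115)):
    t=q[(q[:,2]>lo)&(q[:,2]<hi)]
    if len(t)>20: print(lo,len(t),circ(t[:,:2]),t.mean(0))
E
```

```text
t 1.6 pos [ 0.488  -0.3129  0.2223] tool x [-0.001  0.    -1.   ] y [ 0.84  -0.542 -0.001] z [-0.542 -0.84   0.   ] q [ 0.68  0.66 -0.32  1.72  0.27  0.81 -0.34] open 0.999 F [0.  0.5 0.4]
yaw of tool y deg -32.84  shift in tool axes [ 0.0123 -0.0009 -0.0005] roll to x-down: positive roll turns y about [-0.  0. -1.]
1843 [ 0.469 -0.33   0.012] [ 0.509 -0.291  0.109]
0.02 87 (array([ 0.48879798, -0.3113526 ]), np.float64(0.01971220586470743)) [ 0.49765511 -0.29721503  0.03004192]
0.04 102 (array([ 0.48863914, -0.31146916]), np.float64(0.019857942280306955)) [ 0.4980193  -0.29731982  0.04974678]
0.06 100 (array([ 0.48869204, -0.31135077]), np.float64(0.019782934570379128)) [ 0.49718555 -0.29705506  0.06787037]
0.095 169 (array([ 0.48912904, -0.31080775]), np.float64(0.004186386888927919)) [ 0.4896674  -0.30999387  0.10139046]
```

View pics/w1.png

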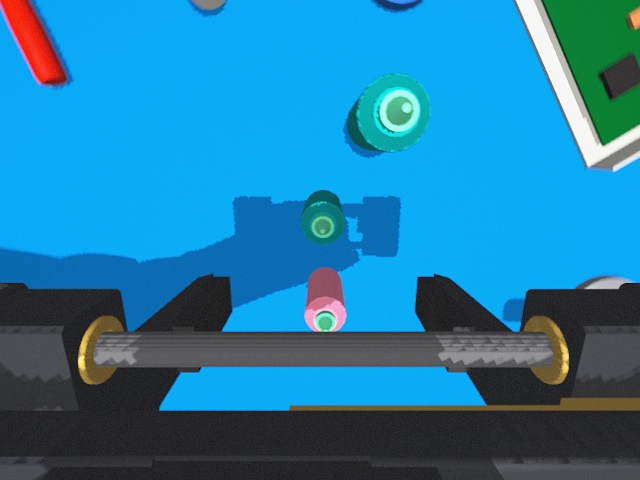

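The wrist view shows the small teal bottle at (322,220), pink at (325,300) and large teal at (393,110). The bottle is measured at (0.4887,-0.3113). I'll check where the spindle sits relative to the nozzle.

```bash
python3 - <<'E'
from h import *
P=np.load("pics/w1P.npy");s=r.get_state();M=R.from_quat(s['eef_rot']).as_matrix()
for v in (335,340,350,362,395,420,440,470): print(v,((P[v,320]-s['tool_pos'])@M).round(3))
go([.4887,-.3113,.051])
E
```

```text
335 [-0.079 -0.001 -0.027]
340 [-0.08  -0.001 -0.027]
350 [-0.082 -0.001 -0.025]
362 [-0.083 -0.001 -0.023]
395 [ 0.222 -0.005  0.248]
420 [-0.1   -0.001 -0.024]
440 [-0.103 -0.001 -0.023]
470 [-0.107 -0.001 -0.022]
t 1.65 pos [ 0.4879 -0.3131  0.2223] tool x [-0.001  0.    -1.   ] y [ 0.842 -0.539 -0.001] z [-0.539 -0.842  0.   ] q [ 0.68  0.66 -0.32  1.72  0.27  0.81 -0.34] open 0.997 F [-0.2 -0.5  0.3]
yaw of tool y deg -32.63  shift in tool axes [ 1.713e-01 -1.000e-04 -1.900e-03] roll to x-down: positive roll turns y about [-0.  0. -1.]
```

arm_command:
  plan:
    - [0.088,0.04,0,-0.002,0]
    - [0.088,0.04,0,0,0]
    - [0.088,0.04,0,0,0]
    - [0.088,0.03,0,0,0]
    - [0.088,0.025,0,0,0]
    - [0.088,0,0,0,0]
    - [0.088,0,0,0,0]
  force: 15

```text
clock: 2.52
tool_pos: [0.4899, -0.3116, 0.0484]
eef_rot: [0.622, 0.336, -0.622, 0.337]
contact_force: [-0.5, 0.2, 0.1]
opening: 0.999
```

arm_command:
  plan:
    - [0.02,0,0,0,0]
    - [0.02,0,0,0,0]
    - [0.02,0,0,0,0]
    - [0.02,0,0,0,0]
    - [0.02,0,0,0,0]
    - [0.02,0,0,0,0]
  force: 15

```text
clock: 3.28
tool_pos: [0.4893, -0.3113, 0.0477]
eef_rot: [-0.622, -0.337, 0.622, -0.337]
contact_force: [-0.4, 0.1, 0.8]
opening: 0.452
```

The opening is 39.8 mm, so the bottle is gripped. Now I lift.

arm_command:
  plan:
    - [0.02,-0.01,0,0,0]
    - [0.02,-0.025,0,0,0]
    - [0.02,-0.04,0,0,0]
    - [0.02,-0.04,0,0,0]
    - [0.02,-0.035,0,0,0]
    - [0.02,-0.02,0,0,0]
    - [0.02,0,0,0,0]

```text
clock: 4.15
tool_pos: [0.4902, -0.3118, 0.2195]
eef_rot: [0.622, 0.336, -0.621, 0.338]
contact_force: [0.1, -0.5, -2.5]
opening: 0.448
```

```bash
python3 - <<'E'
from h import *
go([.462,.309,.22])
p,d=r.snapshot("scene");cv2.imwrite("pics/s2.png",p[:,:,::-1])
E
```

```text
t 4.15 pos [ 0.4902 -0.3118  0.2195] tool x [ 0.003 -0.002 -1.   ] y [ 0.837 -0.546  0.004] z [-0.546 -0.837 -0.   ] q [ 0.68  0.66 -0.32  1.72  0.28  0.8  -0.36] open 0.448 F [ 0.1 -0.5 -2.5]
yaw of tool y deg -33.12  shift in tool axes [-0.0017 -0.3629 -0.5045] roll to x-down: positive roll turns y about [ 0. -0. -1.]
```

View pics/s2.png

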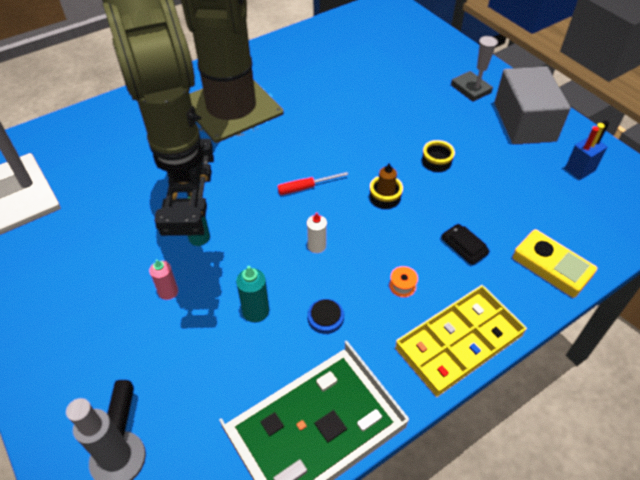

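The bottle is lifted and hanging at (199,232), with the neighbours undisturbed. Now I carry it over.

arm_command:
  plan:
    - [0.02,0,-0.015,-0.02,0]
    - [0.02,0,-0.028,-0.039,0]
    - [0.02,0,-0.03,-0.041,0]
    - [0.02,0,-0.03,-0.041,0]
    - [0.02,0,-0.03,-0.041,0]
    - [0.02,0,-0.03,-0.041,0]
    - [0.02,0,-0.03,-0.041,0]
    - [0.02,0,-0.03,-0.041,0]
    - [0.02,0,-0.03,-0.041,0]
    - [0.02,0,-0.03,-0.041,0]
    - [0.02,0,-0.015,-0.021,0]
    - [0.02,0,0,0,0]

```text
clock: 5.7
tool_pos: [0.4616, 0.1954, 0.2167]
eef_rot: [-0.62, -0.339, 0.621, -0.338]
contact_force: [-0.4, -0.4, -1.6]
opening: 0.45
```

```bash
python3 - <<'E'
from h import *
go([.462,.309,.22])
s=r.get_state();p,d=r.snapshot("wrist")
cv2.imwrite("pics/w3.png",p[:,:,::-1])
P=pts("wrist",d,s);np.save("pics/w3P.npy",P)
m=(np.hypot(P[...,0]-.462,P[...,1]-.309)<.05)&(P[...,2]>.03)&(P[...,2]<.05)
q=P[m];print(len(q),q.min(0).round(3),q.max(0).round(3))
print(circ(q[:,:2]) if len(q)>20 else None)
E
```

```text
t 5.7 pos [0.4616 0.1954 0.2167] tool x [-0.002  0.    -1.   ] y [ 0.84  -0.542 -0.002] z [-0.542 -0.84   0.001] q [-0.34  0.57 -0.24  1.95  0.22  0.65 -1.29] open 0.45 F [-0.4 -0.4 -1.6]
yaw of tool y deg -32.84  shift in tool axes [-0.0033 -0.0613 -0.0957] roll to x-down: positive roll turns y about [-0.  0. -1.]
1809 [0.428 0.274 0.03 ] [0.501 0.349 0.041]
(array([0.46457554, 0.31071778]), np.float64(0.03355953180510268))
```

View pics/w3.png

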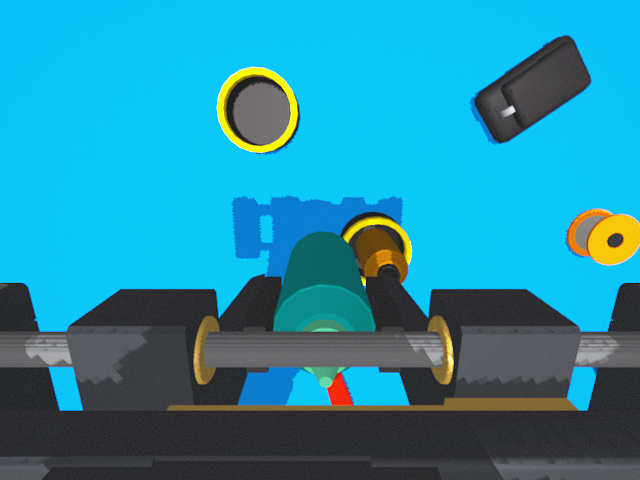

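The wrist view shows the empty holder at (258,110), measured at (0.4645,0.311). The held bottle looks upright at (325,290). Next I check its offset and tilt.

```bash
python3 - <<'E'
from h import *
P=np.load("pics/w3P.npy")
m=(np.hypot(P[...,0]-.4616,P[...,1]-.1954)<.03)&(P[...,2]>.15)&(P[...,2]<.25)
q=P[m]; 
v,u=np.where(m)
k=(abs(u-322)<38)&(v<325); q=q[k];print(q.min(0),q.max(0))
for lo in (.165,.18,.195,.21,.225):
    t=q[(q[:,2]>lo)&(q[:,2]<lo+.015)]
    if len(t)>30: print(lo,len(t),circ(t[:,:2]))
go([.4645,.311,.216])
E
```

```text
[0.44826509 0.19326194 0.16978572] [0.48124725 0.21561377 0.24999668]
0.165 228 (array([0.46091989, 0.19529395]), np.float64(0.019795836345696528))
0.18 445 (array([0.46104565, 0.19524451]), np.float64(0.019785597935968013))
0.195 561 (array([0.46122001, 0.19520831]), np.float64(0.019757286660769896))
0.21 722 (array([0.46142561, 0.19519557]), np.float64(0.019672377878626614))
0.225 895 (array([0.4615692 , 0.19510306]), np.float64(0.019697828335156733))
t 5.75 pos [0.4619 0.193  0.2167] tool x [-0.002 -0.002 -1.   ] y [ 0.838 -0.545 -0.001] z [-0.545 -0.838  0.002] q [-0.33  0.57 -0.24  1.96  0.22  0.65 -1.29] open 0.447 F [ 1.1 -0.1 -1.2]
yaw of tool y deg -33.02  shift in tool axes [ 0.0005 -0.0621 -0.1004] roll to x-down: positive roll turns y about [-0. -0. -1.]
```

arm_command:
  plan:
    - [0.02,0,-0.012,-0.02,0]
    - [0.02,0,-0.02,-0.032,0]
    - [0.02,0,-0.018,-0.03,0]
    - [0.02,0,-0.011,-0.018,0]
    - [0.02,0,0,0,0]
    - [0.02,0,0,0,0]
    - [0.02,0,0,0,0]

```text
clock: 6.62
tool_pos: [0.4666, 0.3082, 0.2176]
eef_rot: [-0.622, -0.336, 0.622, -0.337]
contact_force: [-0.5, 0.4, -1.2]
opening: 0.45
```

```bash
python3 - <<'E'
from h import *
go([.4645,.311,.06])
E
```

```text
t 6.62 pos [0.4666 0.3082 0.2176] tool x [-0.    -0.002 -1.   ] y [ 0.836 -0.548  0.001] z [-0.548 -0.836  0.001] q [-0.53  0.63 -0.23  1.79  0.2   0.74 -1.44] open 0.45 F [-0.5  0.4 -1.2]
yaw of tool y deg -33.25  shift in tool axes [ 0.1576 -0.0035 -0.0014] roll to x-down: positive roll turns y about [-0. -0. -1.]
```

arm_command:
  plan:
    - [0.02,0.02,-0.003,-0.001,0]
    - [0.02,0.035,0,0,0]
    - [0.02,0.035,0,0,0]
    - [0.02,0.02,0,0,0]
    - [0.02,0,0,0,0]
    - [0.02,0,0,0,0]

```text
clock: 7.38
tool_pos: [0.465, 0.3126, 0.1086]
eef_rot: [0.622, 0.337, -0.621, 0.337]
contact_force: [0.1, 0.6, -1.4]
opening: 0.447
```

```bash
python3 - <<'E'
from h import *
go([.4645,.311,.054])
p,d=r.snapshot("scene");cv2.imwrite("pics/s4.png",cv2.resize(p[60:240,320:560,::-1],(720,540)))
p,d=r.snapshot("wrist");cv2.imwrite("pics/w4.png",p[:,:,::-1])
E
```

```text
t 7.38 pos [0.465  0.3126 0.1086] tool x [ 0.001  0.001 -1.   ] y [ 0.837 -0.547  0.001] z [-0.547 -0.837 -0.001] q [-0.57  0.8  -0.17  1.87  0.26  0.49 -1.5 ] open 0.447 F [ 0.1  0.6 -1.4]
yaw of tool y deg -33.16  shift in tool axes [0.0546 0.0004 0.0017] roll to x-down: positive roll turns y about [ 0.  0. -1.]
```

View pics/s4.png

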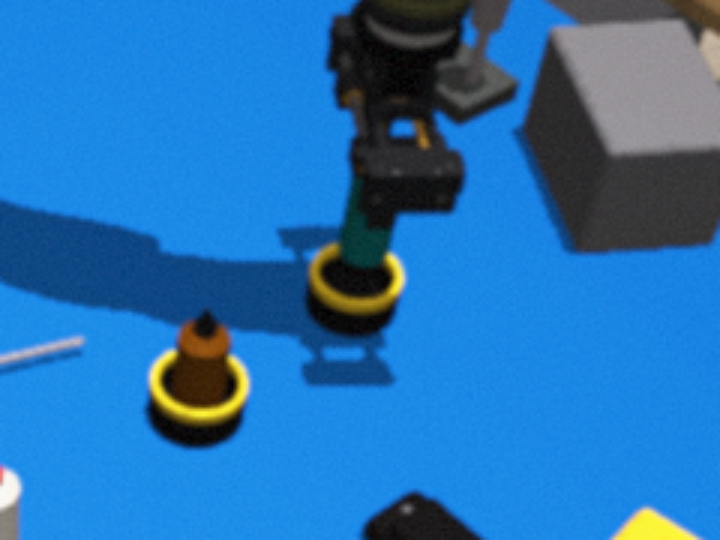

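View pics/w4.png

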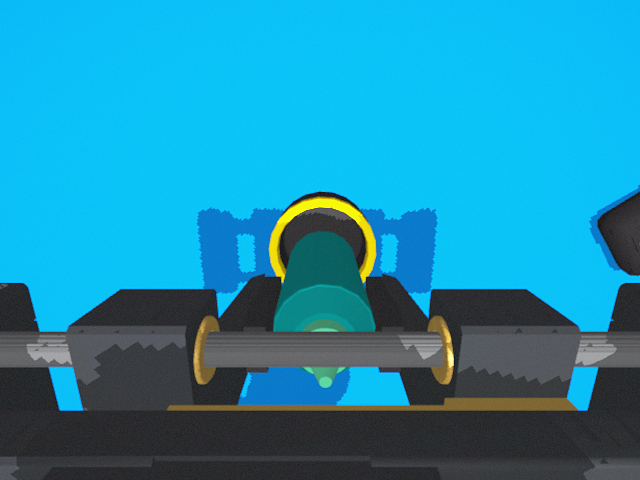

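The bottle sits laterally centred in the rim at (323,240), with its foot about 22 mm above it. I lower it slowly from there, to a TCP height of about 0.058 first.

arm_command:
  plan:
    - [0.02,0.01,0,0.001,0]
    - [0.02,0.015,0,0,0]
    - [0.02,0.015,0,0,0]
    - [0.02,0.01,0,0,0]
    - [0.02,0,0,0,0]
    - [0.02,0,0,0,0]
    - [0.02,0,0,0,0]

```text
clock: 8.35
tool_pos: [0.4641, 0.3121, 0.0582]
eef_rot: [0.622, 0.337, -0.621, 0.337]
contact_force: [0.5, 1.1, -1.6]
opening: 0.451
```

```bash
python3 - <<'E'
from h import *
go([.4645,.311,.0535])
s=r.get_state();p,d=r.snapshot("wrist");cv2.imwrite("pics/w5.png",p[:,:,::-1])
P=pts("wrist",d,s);v,u=np.mgrid[:480,:640]
x,y,z=P[...,0],P[...,1],P[...,2]
h=np.hypot(x-.4645,y-.311)
q=P[(h>.026)&(h<.045)&(z>.032)&(z<.046)];print("rim",len(q),circ(q[:,:2]))
q=P[(h<.026)&(z>.045)&(z<.085)&(abs(u-322)<38)&(v<325)];print("bottle",len(q),circ(q[:,:2]))
E
```

```text
t 8.35 pos [0.4641 0.3121 0.0582] tool x [ 0.001  0.001 -1.   ] y [ 0.838 -0.546  0.   ] z [-0.546 -0.838 -0.001] q [-0.59  0.88 -0.14  1.89  0.28  0.39 -1.52] open 0.451 F [ 0.5  1.1 -1.6]
yaw of tool y deg -33.12  shift in tool axes [0.0047 0.0009 0.0007] roll to x-down: positive roll turns y about [ 0.  0. -1.]
rim 2329 (array([0.46496073, 0.31327993]), np.float64(0.03279810608536875))
bottle 2128 (array([0.46398905, 0.31185033]), np.float64(0.01967649478064275))
```

View pics/w5.png

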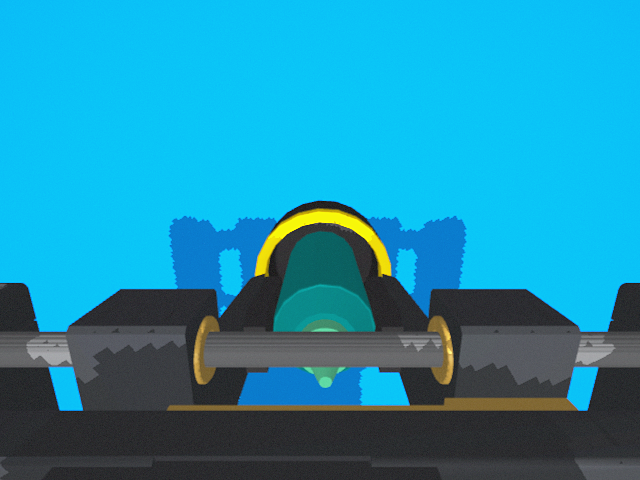

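The bottle is in the well, 1.7 mm off the axis and about 5 mm above the floor. I lower it in small steps to contact.

arm_command:
  plan:
    - [0.02,0.002,0,0,0]
    - [0.02,0.001,0,0,0]
    - [0.02,0.001,0,0,0]
    - [0.02,0,0,0,0]
    - [0.02,0,0,0,0]

```text
clock: 9.02
tool_pos: [0.4638, 0.3119, 0.0537]
eef_rot: [0.622, 0.337, -0.622, 0.337]
contact_force: [-0.5, 0.3, -1.8]
opening: 0.448
```

arm_command:
  plan:
    - [0.02,0.001,0,0,0]
    - [0.02,0,0,0,0]
    - [0.02,0,0,0,0]

```text
clock: 9.4
tool_pos: [0.4638, 0.3119, 0.0527]
eef_rot: [0.622, 0.337, -0.622, 0.337]
contact_force: [0.8, 0.9, -0.5]
opening: 0.446
```

arm_command:
  plan:
    - [0.02,0.001,0,0,0]
    - [0.02,0,0,0,0]
    - [0.02,0,0,0,0]

```text
clock: 9.78
tool_pos: [0.4639, 0.3122, 0.0526]
eef_rot: [0.622, 0.337, -0.621, 0.337]
contact_force: [-0.4, -0.7, 7.2]
opening: 0.448
```

The force reads +7 N, so the foot is on the floor. I release and retreat.

arm_command:
  plan:
    - [0.06,0,0,0,0]
    - [0.088,0,0,0,0]
    - [0.088,0,0,0,0]
    - [0.088,0,0,0,0]
    - [0.088,-0.02,0,0,0]
    - [0.088,-0.035,0,0,0]
    - [0.088,-0.04,0,0,0]
    - [0.088,-0.04,0,0,0]
    - [0.088,-0.03,0,0,0]
    - [0.088,0,0,0,0]
    - [0.088,0,0,0,0]

```text
clock: 11.15
tool_pos: [0.4633, 0.3113, 0.2158]
eef_rot: [-0.621, -0.337, 0.622, -0.337]
contact_force: [-0.4, 0.7, -0.2]
opening: 0.998
```

```bash
python3 - <<'E'
from h import *
go([.4645,.311,.0535])
s=r.get_state();p,d=r.snapshot("wrist")
P=pts("wrist",d,s)
x,y,z=P[...,0],P[...,1],P[...,2]
h=np.hypot(x-.4645,y-.311)
q=P[(h>.028)&(h<.045)&(z>.032)&(z<.046)];print("rim",circ(q[:,:2]))
for a,b in ((.045,.06),(.06,.08),(.1,.12)):
    q=P[(h<.03)&(z>a)&(z<b)];print("bottle",a,len(q),circ(q[:,:2]) if len(q)>10 else 0, q[:,2].max())
cv2.imwrite("pics/w6.png",p[:,:,::-1])
p,d=r.snapshot("scene");cv2.imwrite("pics/s6.png",p[:,:,::-1])
P=pts("scene",d)
for k,c in dict(white=(.513,-.076),amber=(.486,.131)).items():
    q=P[(np.hypot(P[...,0]-c[0],P[...,1]-c[1])<.05)&(P[...,2]>.07)&(P[...,2]<.085)];print(k,len(q),circ(q[:,:2]))
E
```

```text
t 11.15 pos [0.4633 0.3113 0.2158] tool x [-0.001 -0.001 -1.   ] y [ 0.838 -0.546 -0.   ] z [-0.546 -0.838  0.002] q [-0.54  0.63 -0.23  1.79  0.2   0.74 -1.45] open 0.998 F [-0.4  0.7 -0.2]
yaw of tool y deg -33.12  shift in tool axes [ 0.1623  0.0012 -0.0007] roll to x-down: positive roll turns y about [-0. -0. -1.]
rim (array([0.46422406, 0.3115608 ]), np.float64(0.03381503954034018))
bottle 0.045 87 (array([0.4633382, 0.3116062]), np.float64(0.01985968996354482)) 0.059680814346722205
bottle 0.06 139 (array([0.46332677, 0.31163554]), np.float64(0.019842914613257726)) 0.07998015352378662
bottle 0.1 183 (array([0.46378378, 0.31225952]), np.float64(0.004178367041628725)) 0.11422077009415611
white 163 (array([ 0.51423502, -0.07849168]), np.float64(0.016464251126757038))
amber 104 (array([0.48661856, 0.12837458]), np.float64(0.018082189544880355))
```

View pics/w6.png

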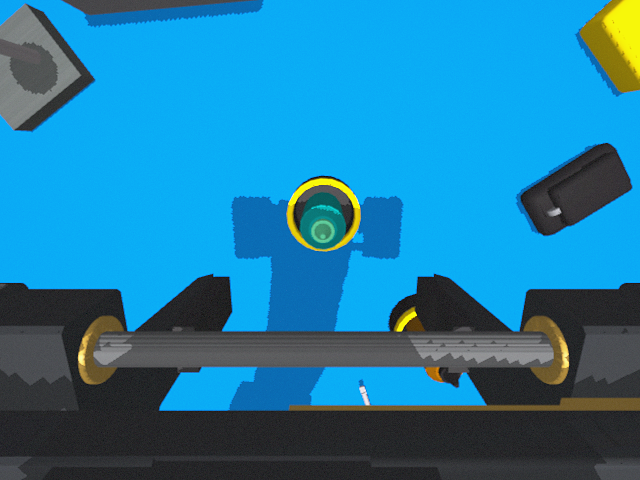

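View pics/s6.png

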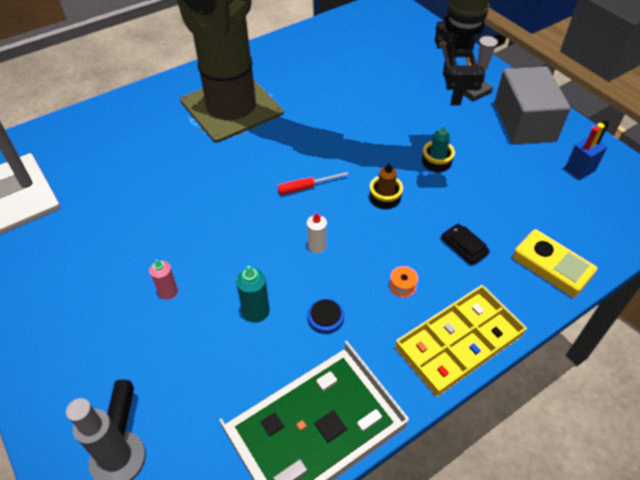

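The teal bottle stands in the holder (wrist view (323,220), scene view (440,145)). The white bottle at (317,233) and the amber at (386,188) have not moved. The gripper is clear.

```bash
python3 -c "
from plant import r
print(r.finish_job())"
```

```text
the job is handed in; nothing more can be done
None
```

The small teal bottle is standing upright in the empty yellow-rimmed holder, and I've handed the job in; no verdict was reported. I gripped it across the body at 15 N and lifted it about 17 cm. I lowered it into the well while still gripped, and let go only once the wrist force showed the foot on the floor (+7 N).

- **Teal bottle:** its axis is about 1 mm from the holder's axis and it is upright. Its top measured about 0.114 m, which fits a foot on the 5 mm floor.
- **White and amber bottles:** both stand within about 1 mm of where the same camera first saw them.
- **Gripper:** it is open and well above everything, with no contact force beyond noise. The job took about 11 s.
- **Disagreement:** the top and scene cameras differed by 3–4 mm on positions at the start, so I relied on the wrist camera for the grasp and the placing. Repeat wrist readings of the holder agreed to within about 3 mm. No check failed.

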